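# Check a vial tray in on the scanner: slide it home, hold the selector at the third click

### The arm

A 7-joint arm with a two-finger parallel gripper is mounted at the origin on the work surface. World frame = base frame: x ahead of the robot, y to its left, z up, the work surface at z = 0. Lengths are in m, angles in rad, forces in N, time in s.
With the tool pointing down it reaches from about 0.4 to 0.85 m from the base axis. Payload 4.5 kg.
Tool frame: the origin (TCP) lies midway between the tips of the shut fingers; the grasp point (between the pads) lies 19 mm behind it; x points along the fingers, y is the direction in which the jaws open and shut, and the axes are right-handed (so a half turn about x gives the same grasp; the last joint's range is limited). The gripper opens to 88 mm and grips with 3 to 60 N. Pads are 18 mm wide; open, the fingers measure 123 mm over their backs; the gripper's body (75 mm by 187 mm) begins 45 mm behind the grasp point.
Start: joints at [-1.267, 0.689, -0.195, 1.565, 0.157, 0.902, -0.215], TCP at [0.167, 0.602, 0.239] pointing down, gripper open.
Joint ranges: [-3.01, 3.01], [-0.46, 2.08], [-1.47, 1.51], [0.13, 2.56], [-1, 4.14], [0.04, 2.09], [-2.66, 2.66]. Speed limits (rad/s): [2.57, 2.57, 3.14, 3.14, 3.14, 3.14, 3.14].

### API

Orientations are given as a unit quaternion [x, y, z, w].
In Python, from plant import r gives the robot as it stands.
- The arm moves only by the tool arm_command, never from a script. Its argument "plan" is a list of rows, each a list of 5 numbers: the finger opening in m, from 0 to 0.0881, then the shift along the tool's x, y, z in m, then the turn about the tool's x in rad. In form: [[grip, dx, dy, dz, roll], ...]. A call has 1 to 12 rows; each row shifts and turns the commanded pose from where the row before left it, along the tool's axes as they then stand; what a row does not reach is not made up. A row lasts 1/8 s, in which the tool goes at most 62.5 mm and 10.7 degrees, less where a joint would pass 70% of its speed; a pose out of reach is approached as far as the arm can. A call is refused whole if a number of a shift passes 0.0625 or a number of a turn 0.188, either way. A call with a gripper value outside its range is refused whole. The fingers move at their own pace and stop on an object; "force" is the grip in N (left out, the last holds). Time passes only in rows, so rows that do not move let the fingers close. It gives the time, the measured TCP pose, the force and the opening at its end, in the units of the state.
- r.get_state(): the state, without advancing time (a new reading comes with each control period).
- r.snapshot(name): name is "scene" or "side" or "wrist"; returns (picture, depth): 420x560x3 uint8, red, green, blue; 420x560 float32, m along the optical axis (not along the pixel's ray), 0 where there is no reading.
- r.calibration(name): a dict with "fx", "fy", "cx", "cy" (pixels), "eye" and "orientation" of the camera in the world; the wrist camera has in their place "mount" (4x4, takes a point from camera to tool coordinates, whose origin is the TCP and whose axes are the tool frame's). Camera axes: x right, y down, z forward; pixel columns grow to the right and rows downward; lengths in m; the calibration is good to about 2 mm. A picture is of the moment at which its call begins: read the wrist's pose just before it. calibration takes no time and is no camera call.
- r.finish_job(): hands the job in, once; it reports no verdict.
The state is a dict: "clock": time; "q": joint angles; "qd": joint speeds; "joint_torque": joint torques, N m; "tool_pos": TCP position; "eef_rot": TCP orientation; "contact_force": force on the tool from outside, world axes, zero at the start; "moment": the same for the moment, N m; "opening": opening from 0.0 (shut) to 1.0 (fully open).
Only numpy, scipy, OpenCV 4.12 (cv2) and the standard library are available. Lean on these libraries where they do the work, as an engineer would, in place of code of your own. Each camera call takes 0.05 s, during which the arm holds its last target.

### The job

Slide the round white vial tray along the bench, without lifting or tipping it, until it stands wholly on the blue round scan pad. Then take the black selector knob on the grey control box and turn it clockwise from its home stop, counting three clicks, to the third stop (the orange mark) and not on to the fourth; a spring runs it back when it is let go, so finish while still gripping it there. Leave the tray on the pad and do not disturb the other things on the bench.

Things in the scene. Friction and masses are not known exactly. Their poses are not given: they have to be found in the camera images.
- tray_center (a point): Centre (half-way up, 20 mm above its underside) of the loose round white vial tray, 120 mm in diameter, 40 mm high, about 0.45 kg (0.3 to 0.65), smooth upright side; a ring of capped vials, fixed in it, stands to 52 mm. Too wide to grip: push it at its side; two parted fingertips cradle the round side as they push.
- scan_pad: Centre of the fixed blue round scan pad, a flat disc of 160 mm diameter flush with the bench, with a thin lighter ring of the tray's size on it. It may lie on the robot's left or right; the control box lies on the other side.
- control_box: Fixed light grey control box, 150 mm (its x) by 130 mm (its y), 60 mm high; origin at the centre of its underside. On its top a white dial of 110 mm diameter, with the selector knob at its centre and marks around it: home towards the box's -x, then five stops 25 degrees apart going clockwise seen from above, the third mark orange and larger.
- selector (a joint): Angle of the selector knob, rad: 0 at the home stop, growing as it turns clockwise seen from above, about a vertical axis at the centre of the box. Click stops every 0.436 (25 degrees): first 0.436, second 0.873, third 1.309, fourth 1.745, fifth (the last) 2.182. A return spring (0.05 N m at home, 0.08 at the third stop) turns it back home when it is let go.
- knob_grip (a point): Centre of the knob's grip, an upright black bar 48 mm long (its x), 14 mm thick (its y), 40 mm tall, with a white pointer line on the half towards its -x end. It turns with the knob; this point is the bar's centre, on the knob axis, 92 mm above the bench (bar from 72 to 112 mm). Under it is a skirt of 26 mm radius up to 72 mm. Take it across its thickness from above; at home its axes are the control box's axes.
- amber_bottle: Bystander: amber bottle, 60 mm in diameter, 120 mm high, origin at its underside. Leave alone.
- cap_jar: Bystander: pale jar with a white cap, 52 mm in diameter, 70 mm high, origin at its underside. Leave alone.
- mouse: Bystander: white computer mouse, 100 x 60 x 32 mm, origin at its underside. Leave alone.
- notebook: Bystander: green notebook lying flat, 150 x 210 x 15 mm, origin at its underside. Leave alone.
- pen: Bystander: blue and white marker pen, 130 x 11 x 11 mm, along its x, origin at its underside. Leave alone.
- cap_bin: Bystander: orange open bin of vial caps, 90 x 120 x 40 mm, origin at its underside. Leave alone.
- knob: The whole selector knob (skirt and bar): origin on its axis, 66 mm above the bench; its axes are those of the bar. On top of the spring the clicks add about 0.035 N m either way: the resistance eases towards each stop and jumps up by about 0.07 N m right at it; the clicks alone do not hold the knob.
- tray: The same tray, given at the centre of its underside; its yaw does not matter.

How it is judged:
On the way, in this order (a step that is already met when the one before it is completed fails the run):
1. the tray stands at rest, wholly on the scan pad (horizontal distance between tray_center and scan_pad below 0.02 m and height (world z) of tray_center below 0.026 m and angle between tray_center's own z axis and vertical below 0.1 rad and linear speed of tray below 0.02 m/s), for 0.3 s.
2. the knob is held by the fingers at its third stop (value of joint selector between 1.1789 and 1.4389 rad and contact force between the fingers and knob above 1 N), for 0.3 s.
At the end, for the whole second after the job is handed in: The tray stands on the bench wholly on the scan pad (centres within 20 mm, upright within 0.1 rad), the selector is at rest at its third stop (1.309 +-0.13 rad) and the fingers still grip its bar (contact force over 1 N) (all of step 2 and horizontal distance between tray_center and scan_pad below 0.02 m and height (world z) of tray_center below 0.026 m and angle between tray_center's own z axis and vertical below 0.1 rad and velocity of joint selector between -0.3 and 0.3 rad/s); the arm keeps its last pose, push and grip.
It fails at once if the tray is lifted more than 10 mm or tipped more than 0.2 rad (height (world z) of tray_center above 0.03 m or angle between tray_center's own z axis and vertical above 0.2 rad).
It fails at once if the selector is turned beyond the third stop towards the fourth (past 1.53 rad) (value of joint selector above 1.53 rad).
It fails at once if a bystander is moved more than 30 mm (distance of any of amber_bottle, cap_jar, mouse, notebook, pen, cap_bin from where it was at the start of the episode above 0.03 m).
It also fails if it takes over 54 s, if anything falls off the work surface, if the arm or the gripper's body presses on something with over 40 N, if the wrist force passes 120 N, or if a joint passes its speed limit or range.

## Working session

There is one attempt and no reset: what is moved stays moved. The work goes in short steps, Python scripts to look and compute and a tool call to move; the robot and the scene stay as the last step left them, time stands still between calls to the robot, and variables do not carry over. Pictures are saved under pics/ and viewed, and the job is handed in when it is done.

Besides the shell and the picture viewer there is one more tool, called after "Request:" by a JSON object that holds its "fn" and its "kwargs". arm_command: Moves the arm, as the interface text tells. Its arguments: {"type":"object","properties":{"plan":{"type":"array","items":{"type":"array","items":{"type":"number"}}},"force":{"type":"number"}},"required":["plan"]}

```bash
mkdir -p pics; ls; cat > h.py <<'E'
import numpy as np, cv2
from scipy.spatial.transform import Rotation as R
from plant import r
def snap(n,f):
    s=r.get_state(); im,d=r.snapshot(n); cv2.imwrite('pics/'+f+'.png',im[:,:,::-1]); np.save('pics/'+f+'_d.npy',d)
    c=r.calibration(n)
    if 'mount' in c:
        M=np.array(c['mount']); T=np.eye(4);T[:3,:3]=R.from_quat(s['eef_rot']).as_matrix();T[:3,3]=s['tool_pos'];T=T@M
    else:
        T=np.eye(4);o=np.array(c['orientation']);T[:3,:3]=R.from_quat(o).as_matrix() if o.size==4 else o;T[:3,3]=c['eye']
    np.savez('pics/'+f+'_c.npz',T=T,k=[c['fx'],c['fy'],c['cx'],c['cy']])
    return im,d
def cloud(f):
    d=np.load('pics/'+f+'_d.npy');z=np.load('pics/'+f+'_c.npz');fx,fy,cx,cy=z['k'];T=z['T']
    v,u=np.indices(d.shape);P=np.stack([(u-cx)/fx*d,(v-cy)/fy*d,d],-1)
    W=P@T[:3,:3].T+T[:3,3]; W[d==0]=np.nan
    return W
E
python3 - <<'E'
from h import *
for n in('scene','side','wrist'): snap(n,n+'0')
s=r.get_state();print(s)
for n in('scene','side'):print(r.calibration(n))
print(r.calibration('wrist'))
E
```

```text
pics
{'clock': 0.15, 'q': array([-1.26721828,  0.68976389, -0.19455929,  1.56608776,  0.15731485,
        0.90250092, -0.21512455]), 'qd': array([-0.00195693, -0.00051179,  0.00048471, -0.00040339,  0.00010031,
       -0.00101477, -0.00188839]), 'joint_torque': array([-1.82441781e-03, -5.27868927e+01, -1.26885395e+00, -1.53588581e+01,
       -5.25933201e-02,  3.82365834e-03,  1.28744805e-04]), 'tool_pos': array([0.16646859, 0.60193214, 0.23811684]), 'eef_rot': array([ 0.09458432,  0.70071852, -0.09554876,  0.70065526]), 'contact_force': array([ 0.40155163,  0.41649431, -0.17581384]), 'moment': array([ 0.04196234, -0.03670287, -0.00346357]), 'opening': 0.9967823824580175}
{'fx': 382.05048541782435, 'fy': 382.05048541782435, 'cx': 276.4758744346047, 'cy': 208.17305513907758, 'eye': array([ 1.21199843, -0.67957888,  0.6937817 ]), 'orientation': array([ 0.80238234,  0.34920394, -0.18543777, -0.44704813])}
{'fx': 514.3245307418988, 'fy': 514.3245307418988, 'cx': 282.08600880828453, 'cy': 206.78230438581096, 'eye': array([0.32477286, 1.21116768, 0.8555518 ]), 'orientation': array([-0.05419555,  0.87505255, -0.48004088,  0.0301102 ])}
{'fx': 375.9477886917214, 'fy': 375.9477886917214, 'cx': 284.7111104939934, 'cy': 211.35446139457216, 'mount': array([[ 1.29568421e-03, -3.03707618e-01,  9.52764401e-01,
        -1.45446681e-01],
       [ 9.99999151e-01,  2.58198642e-04, -1.27761513e-03,
        -3.80568485e-04],
       [ 1.42018973e-04,  9.52765247e-01,  3.03707695e-01,
        -7.84528011e-02],
       [ 0.00000000e+00,  0.00000000e+00,  0.00000000e+00,
         1.00000000e+00]])}
```

View pics/scene0.png

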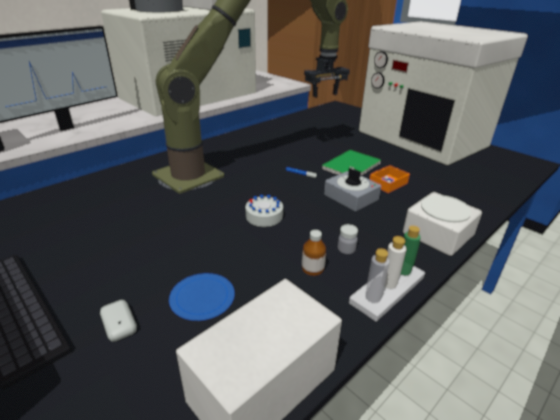

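View pics/side0.png

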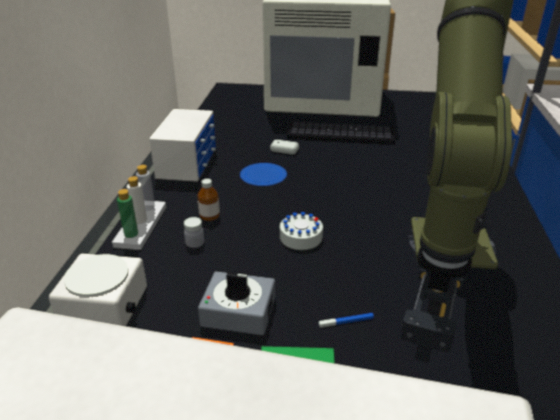

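View pics/wrist0.png

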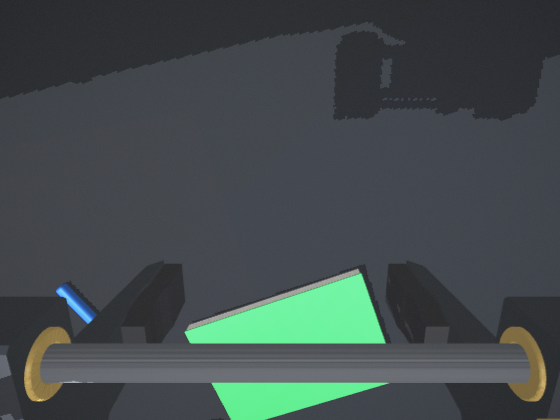

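The scene view shows the tray at (264,210), the pad at (202,296) and the box with its knob at (353,185). The bottle is at (314,253), the jar at (347,238) and the mouse at (118,320). Next I'll turn these into positions.

```bash
python3 - <<'E'
from h import *
def circ(P):
    A=np.c_[2*P,np.ones(len(P))];x=np.linalg.lstsq(A,(P**2).sum(1),rcond=None)[0];return x[:2],np.sqrt(x[2]+x[:2]@x[:2])
for f in('scene0','side0'):
    W=cloud(f);im=cv2.imread(f'pics/{f}.png')[:,:,::-1].astype(int)
    Rr,G,B=im[...,0],im[...,1],im[...,2]
    X,Y,Z=W[...,0],W[...,1],W[...,2]
    on=(X>0)&(X<1)&(abs(Y)<.8)
    m=on&(abs(Z)<.012)&(B>120)&(Rr<60)&(G<120)
    n,l,st,c=cv2.connectedComponentsWithStats(m.astype(np.uint8))
    i=1+st[1:,4].argmax(); mm=l==i; P=W[mm]
    ct,_=cv2.findContours(mm.astype(np.uint8),0,1);ct=max(ct,key=len)[:,0]
    print(f,'pad',P.mean(0),circ(W[ct[:,1],ct[:,0],:2]))
    # blobs above the bench
    m=on&(Z>.02)&(Z<.2)
    n,l,st,c=cv2.connectedComponentsWithStats(m.astype(np.uint8))
    for i in range(1,n):
        if st[i,4]>80:
            P=W[l==i];print(np.round(c[i]),st[i,4],'min',P.min(0).round(3),'max',P.max(0).round(3),'mean',P.mean(0).round(3))
E
```

```text
scene0 pad [ 0.58869023 -0.33362706 -0.00063866] (array([ 0.58519329, -0.33058599]), np.float64(0.07919445883390516))
[186. 153.] 1513 min [ 0.    -0.071  0.02 ] max [0.075 0.055 0.2  ] mean [ 0.05  -0.025  0.113]
[360. 185.] 1643 min [0.462 0.267 0.02 ] max [0.621 0.597 0.113] mean [0.56  0.361 0.05 ]
[420. 240.] 5027 min [ 0.783 -0.072  0.02 ] max [0.943 0.439 0.162] mean [0.888 0.181 0.086]
[264. 208.] 739 min [ 0.368 -0.038  0.02 ] max [0.485 0.084 0.053] mean [0.434 0.014 0.039]
[348. 237.] 362 min [0.693 0.06  0.02 ] max [0.741 0.109 0.071] mean [0.722 0.076 0.051]
[314. 252.] 720 min [ 0.683 -0.084  0.02 ] max [ 0.739 -0.029  0.121] mean [ 0.718 -0.066  0.069]
[260. 357.] 15395 min [ 0.796 -0.512  0.02 ] max [ 0.948 -0.252  0.153] mean [ 0.893 -0.402  0.131]
[ 32. 304.] 197 min [ 0.309 -0.66   0.02 ] max [ 0.414 -0.638  0.024] mean [ 0.363 -0.649  0.021]
[117. 318.] 851 min [ 0.488 -0.557  0.02 ] max [ 0.588 -0.487  0.031] mean [ 0.543 -0.524  0.027]
[ 47. 332.] 129 min [ 0.447 -0.66   0.02 ] max [ 0.498 -0.638  0.024] mean [ 0.474 -0.649  0.021]
[ 37. 348.] 134 min [ 0.476 -0
[... 428 characters left out ...]
 0.945 -0.238  0.153] mean [ 0.851 -0.318  0.108]
[285. 144.] 193 min [ 0.482 -0.551  0.02 ] max [ 0.58  -0.479  0.032] mean [ 0.53  -0.51   0.026]
[136. 202.] 1813 min [ 0.849 -0.053  0.02 ] max [0.925 0.142 0.162] mean [0.881 0.051 0.094]
[208. 199.] 594 min [ 0.673 -0.062  0.02 ] max [ 0.733 -0.014  0.122] mean [ 0.698 -0.032  0.068]
[301. 228.] 1050 min [ 0.36  -0.032  0.02 ] max [0.478 0.089 0.055] mean [0.418 0.041 0.039]
[194. 229.] 401 min [0.685 0.067 0.02 ] max [0.736 0.119 0.074] mean [0.707 0.101 0.051]
[100. 288.] 5133 min [0.764 0.282 0.02 ] max [0.938 0.445 0.103] mean [0.841 0.389 0.079]
[238. 300.] 3426 min [0.458 0.274 0.02 ] max [0.614 0.415 0.116] mean [0.531 0.366 0.058]
```

```bash
python3 - <<'E'
import cv2
a=cv2.imread('pics/scene0.png')[130:320,160:420];b=cv2.imread('pics/side0.png')[130:370,150:400]
cv2.imwrite('pics/c1.png',cv2.resize(a,None,fx=3,fy=3,interpolation=2));cv2.imwrite('pics/c2.png',cv2.resize(b,None,fx=2.4,fy=2.4,interpolation=2))
E
```

```text
(no output)
```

View pics/c2.png

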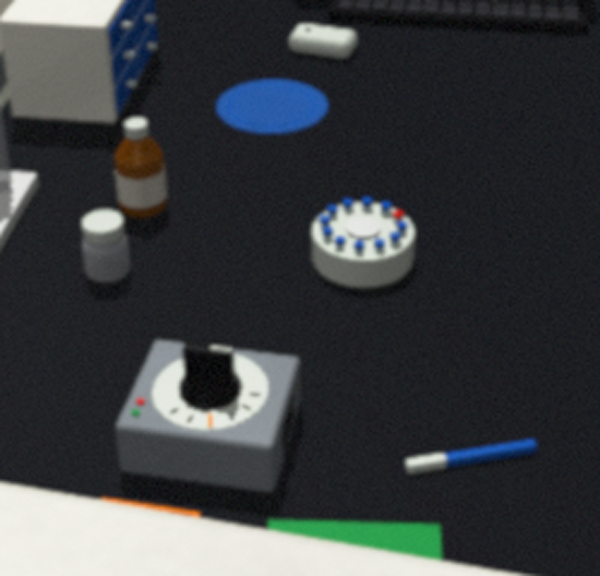

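```bash
python3 - <<'E'
from h import *
from scipy.optimize import least_squares
s=r.get_state();Rm=R.from_quat(s['eef_rot']).as_matrix();print(Rm.round(3))
for f in('scene0','side0'):
    W=cloud(f);X,Y,Z=W[...,0],W[...,1],W[...,2]
    # tray: side wall points z .01-.036, outer
    m=(abs(X-.42)<.09)&(abs(Y-.026)<.09)&(Z>.01)&(Z<.034); P=W[m][:,:2]
    g=least_squares(lambda c:np.hypot(*(P-c).T)-.06,[.42,.026],loss='soft_l1',f_scale=.002)
    m2=(abs(X-.42)<.09)&(abs(Y-.026)<.09)&(Z>.034)&(Z<.044);
    q=cv2.minEnclosingCircle(W[m2][:,:2].astype(np.float32))
    print(f,'tray',g.x,len(P),np.abs(g.fun).mean(),q)
    m=(X>.44)&(X<.64)&(Y>.25)&(Y<.45)&(Z>.052)&(Z<.0685)
    rect=cv2.minAreaRect(W[m][:,:2].astype(np.float32));print('box',rect, np.median(Z[m]))
    m=(X>.44)&(X<.64)&(Y>.25)&(Y<.45)&(Z>.08)&(Z<.125)
    print('knob',m.sum(),cv2.minAreaRect(W[m][:,:2].astype(np.float32)),Z[m].max())
    im=cv2.imread(f'pics/{f}.png')[:,:,::-1].astype(int)
    m=(X>.44)&(X<.64)&(Y>.25)&(Y<.45)&(Z>.05)&(Z<.072)&(im[...,0]-im[...,2]>40)
    for p in W[m]: print(p.round(3),end=' ')
    print()
E
```

```text
[[-0.     0.266  0.964]
 [-0.001  0.964 -0.266]
 [-1.    -0.001  0.   ]]
scene0 tray [0.4221215  0.02505102] 222 0.0011686911610555837 ((0.42538881301879883, 0.02386287972331047), 0.06160665303468704)
box ((0.5405435562133789, 0.33757930994033813), (0.13458412885665894, 0.1513524204492569), 88.5224838256836) 0.05843823183390928
knob 120 ((0.540883481502533, 0.3382164239883423), (0.020384708419442177, 0.05299372598528862), 80.5279769897461) 0.1130736398777984
[0.614 0.399 0.057] 
side0 tray [0.41921374 0.02598155] 309 0.0016126077864920363 ((0.4188539385795593, 0.02876620925962925), 0.06207871064543724)
box ((0.5352163314819336, 0.34439894556999207), (0.13408078253269196, 0.14990165829658508), 86.70537567138672) 0.05922696333330635
knob 297 ((0.5356729626655579, 0.34482091665267944), (0.017227016389369965, 0.04785308986902237), 89.16619873046875) 0.11610911144833347
[0.602 0.367 0.061] [0.6   0.365 0.06 ] [0.597 0.365 0.06 ] [0.6   0.371 0.062] [0.599 0.368 0.06 ] [0.596 0.37  0.061] [0.601 0.371 0.059] [0.598 0.372 0.06 ] [0.596 0.372 0.06 ] [0.533 0.378 0.061] [0.531 0.374 0.057] [0.532 0.381 0.061] [0.531 0.378 0.058] [0.528 0.378 0.059] [0.531 0.386 0.062] [0.529 0.385 0.062] [0.527 0.382 0.059] [0.531 0.387 0.061] [0.529 0.386 0.06 ] [0.527 0.385 0.059] [0.531 0.389 0.059] [0.528 0.391 0.062] [0.526 0.388 0.059] [0.53  0.393 0.06 ] [0.528 0.392 0.06 ] [0.525 0.394 0.061]
```

View pics/c1.png

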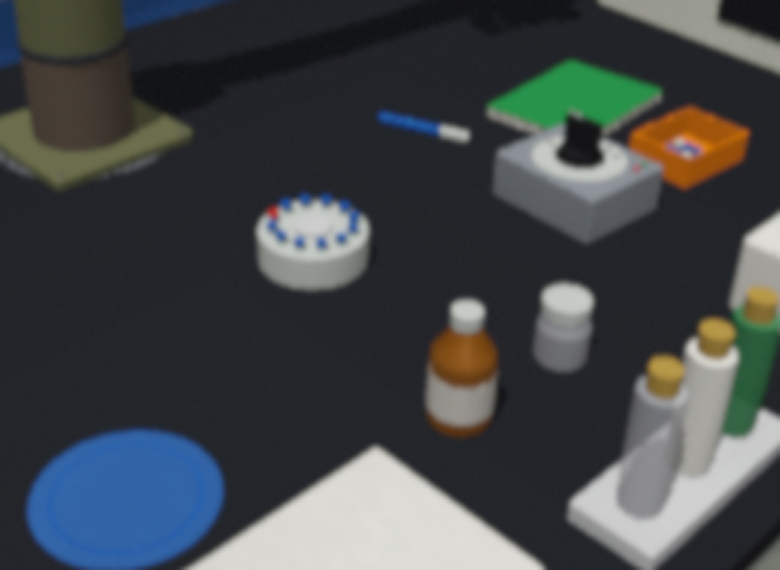

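```bash
python3 - <<'E'
from h import *
for f,(u,v) in(('scene0',(288,170)),('scene0',(314,175)),('side0',(325,323)),('side0',(370,317)),('scene0',(302,172))):
    print(f,cloud(f)[v,u].round(3))
E
```

```text
scene0 [0.242 0.317 0.005]
scene0 [0.346 0.357 0.008]
side0 [0.333 0.367 0.01 ]
side0 [0.231 0.333 0.007]
scene0 [0.296 0.342 0.008]
```

Request:
{"fn": "arm_command", "kwargs": {"plan": [[0.088,0,-0.0366,0.03,0],[0.088,0,-0.0366,0.03,0],[0.088,0,-0.0366,0.03,0],[0.088,0,-0.0366,0.03,0],[0.088,0,-0.0366,0.03,0],[0.088,0,-0.0366,0.03,0],[0.088,0,-0.0366,0.03,0],[0.088,0,-0.0366,0.03,0],[0.088,0,-0.0366,0.03,0],[0.088,0,-0.0366,0.03,0],[0.088,0,-0.0366,0.03,0],[0.088,0,0,0,0]]}}

```text
clock: 1.65
tool_pos: [0.3782, 0.1227, 0.2385]
eef_rot: [0.097, 0.7, -0.099, 0.7]
contact_force: [-1.5, -0.6, 0.5]
opening: 1.0
```

Request:
{"fn": "arm_command", "kwargs": {"plan": [[0.088,0,0,0,0.174],[0.088,0,0,0,0.174],[0.088,0,0,0,0.174],[0.088,0,0,0,0.174],[0.088,0,0,0,0.174],[0.088,0.04,0,0,0],[0.088,0.04,0,0,0],[0.088,0.04,0,0,0],[0.088,0,0,0,0]]}}

```text
clock: 2.78
tool_pos: [0.3756, 0.127, 0.1169]
eef_rot: [0.379, 0.597, -0.382, 0.594]
contact_force: [-0.0, 1.0, 0.2]
opening: 0.997
```

```bash
python3 - <<'E'
from h import *
from scipy.optimize import least_squares
snap('wrist','w1')
W=cloud('w1');X,Y,Z=W[...,0],W[...,1],W[...,2]
m=(abs(X-.42)<.09)&(abs(Y-.026)<.09)&(Z>.033)&(Z<.046)
print(m.sum(),cv2.minEnclosingCircle(W[m][:,:2].astype(np.float32)) if m.sum() else 0)
s=r.get_state();print(s['q'],s['tool_pos'],R.from_quat(s['eef_rot']).as_matrix().round(3))
E
```

```text
9241 ((0.42012038826942444, 0.02572450414299965), 0.06004113703966141)
[-0.43931696  0.67571678 -0.00310182  2.34047327  0.0109915   0.12824411
 -0.02008303] [0.37636836 0.12703009 0.11829764] [[-0.003  0.908  0.419]
 [-0.001  0.419 -0.908]
 [-1.    -0.003 -0.001]]
```

View pics/w1.png

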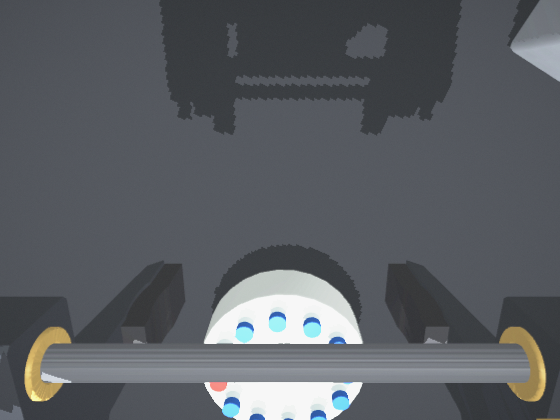

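Request:
{"fn": "arm_command", "kwargs": {"plan": [[0.088,0.03,-0.003,0,0],[0.088,0.03,0,0,0],[0.088,0.02,0,0,0],[0.088,0.02,0,0,0],[0.088,0,0,0,0]]}}

```text
clock: 3.45
tool_pos: [0.3837, 0.1265, 0.0684]
eef_rot: [0.375, 0.598, -0.387, 0.593]
contact_force: [-1.1, -0.5, -0.1]
opening: 0.999
```

```bash
python3 - <<'E'
from h import *
s=r.get_state();print(s['q'],s['tool_pos'],R.from_quat(s['eef_rot']).as_matrix().round(3))
E
```

```text
[-0.40858618  0.79896156 -0.04335689  2.3323624   0.87608778  0.04500341
 -0.88185364] [0.38370612 0.12646579 0.06838778] [[-0.015  0.908  0.42 ]
 [-0.011  0.42  -0.908]
 [-1.    -0.018  0.004]]
```

Request:
{"fn": "arm_command", "kwargs": {"plan": [[0.088,-0.04,0,0,0],[0.088,-0.03,0.02,0,0],[0.088,0,0.024,0.005,0.144],[0.088,0,0.024,0.006,0.144],[0.088,0,0,0,0.144],[0.088,0,0,0,0],[0.088,0,0,0,0]]}}

```text
clock: 4.32
tool_pos: [0.4499, 0.1418, 0.1364]
eef_rot: [-0.492, -0.503, 0.507, -0.499]
contact_force: [0.9, 0.0, -0.3]
opening: 0.999
```

```bash
python3 - <<'E'
from h import *
s=r.get_state();print(s['q'],s['tool_pos'],R.from_quat(s['eef_rot']).as_matrix().round(3))
E
```

```text
[-0.16660089  0.6989985  -0.38234197  2.08753275  0.55415133  0.4769957
 -0.97061502] [0.44986928 0.14182442 0.1363689 ] [[-0.019  1.     0.003]
 [-0.011  0.003 -1.   ]
 [-1.    -0.019  0.011]]
```

Request:
{"fn": "arm_command", "kwargs": {"plan": [[0.088,0.03,0,0,0],[0.088,0.03,0,0,0],[0.088,0.03,0,0,0],[0.088,0.02,0,0,0],[0.088,0,0,0,0]]}}

```text
clock: 4.95
tool_pos: [0.4473, 0.1403, 0.0249]
eef_rot: [-0.491, -0.503, 0.508, -0.498]
contact_force: [0.2, 0.1, -0.1]
opening: 1.0
```

```bash
python3 - <<'E'
from h import *
s=r.get_state();print(s['q'],s['tool_pos'],s['contact_force'],R.from_quat(s['eef_rot']).as_matrix().round(3))
snap('wrist','w2');snap('scene','s2')
E
```

```text
[-0.3240406   0.90495305 -0.13167436  2.14215833  0.7173956   0.16280959
 -1.11708344] [0.44725685 0.14033858 0.02489435] [ 0.1519848   0.11259415 -0.05010658] [[-0.021  1.     0.002]
 [-0.013  0.002 -1.   ]
 [-1.    -0.021  0.013]]
```

View pics/w2.png

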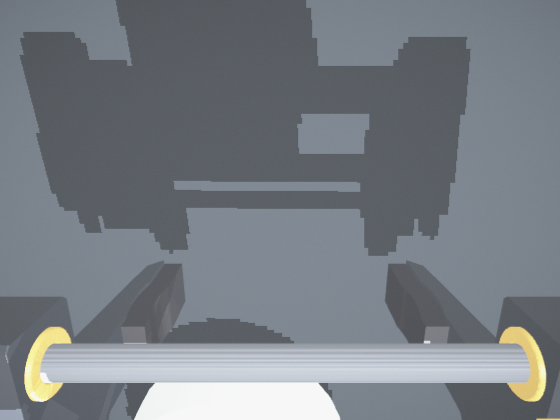

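View pics/s2.png

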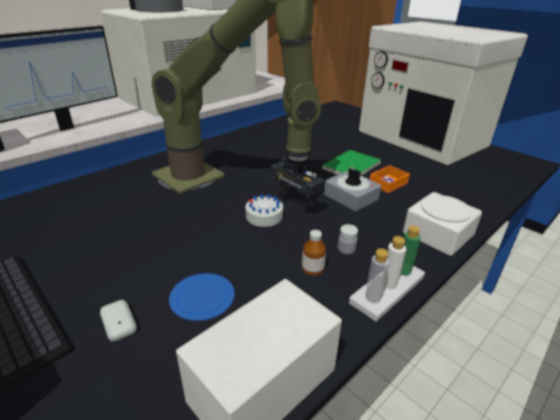

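Request:
{"fn": "arm_command", "kwargs": {"plan": [[0.088,0,0,0.015,0],[0.088,0,0,0.015,0],[0.088,0,0,0.012,0],[0.088,0,0.001,0.01,0],[0.088,0,0.001,0.01,0],[0.088,0,0.001,0.01,0],[0.088,0,0.002,0.01,0],[0.088,0,0,0,0]]}}

```text
clock: 6.05
tool_pos: [0.4534, 0.0563, 0.0264]
eef_rot: [-0.492, -0.501, 0.509, -0.498]
contact_force: [0.2, -0.3, 0.1]
opening: 1.001
```

```bash
cat >> h.py <<'E'
from scipy.optimize import least_squares
def tray(f,g0,zr=(.01,.034)):
    W=cloud(f);X,Y,Z=W[...,0],W[...,1],W[...,2]
    im=cv2.imread(f'pics/{f}.png').astype(int)
    m=(np.hypot(X-g0[0],Y-g0[1])<.08)&(Z>zr[0])&(Z<zr[1])&(im.min(-1)>90);P=W[m][:,:2]
    g=least_squares(lambda c:np.hypot(*(P-c).T)-.06,g0,loss='soft_l1',f_scale=.002)
    return g.x,len(P),np.abs(g.fun).mean()
def look(k,g0):
    s=r.get_state();print('tcp',s['tool_pos'].round(4),'F',s['contact_force'].round(1),'q6',s['q'][5].round(3),'z',R.from_quat(s['eef_rot']).as_matrix()[:,2].round(3))
    for n in('scene','side'):
        snap(n,n+k);x=tray(n+k,g0);print(n,x[0].round(4),x[1],x[2].round(4))
    a=cv2.imread(f'pics/scene{k}.png')[130:320,160:420];b=cv2.imread(f'pics/side{k}.png')[120:310,180:420]
    cv2.imwrite(f'pics/v{k}.png',np.vstack([cv2.resize(a,(400,292)),cv2.resize(b,(400,300))]))
E
python3 -c "
from h import *
look('3',[.42,.0])"
```

```text
tcp [0.4534 0.0563 0.0264] F [ 0.2 -0.3  0.1] q6 0.123 z [-0.002 -1.     0.014]
scene [ 0.4305 -0.0108] 232 0.0012
side [ 0.4281 -0.0097] 163 0.0015
```

View pics/v3.png

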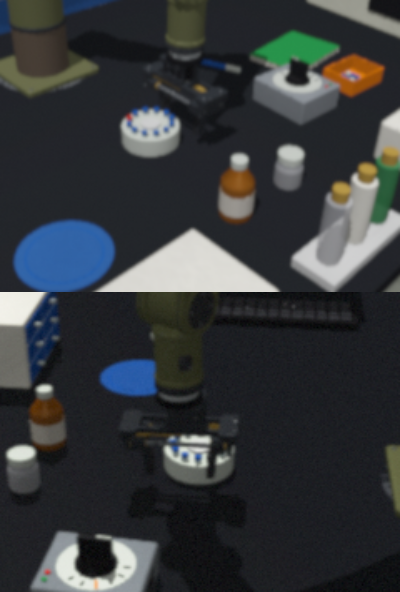

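The tray was cradled mainly by the inner finger. It has moved to about (0.429, -0.010) and is drifting outward into the cradle as planned, so I'll keep pushing.

Request:
{"fn": "arm_command", "kwargs": {"plan": [[0.088,0.0002,0.0005,0.01,0],[0.088,0.0002,0.0005,0.01,0],[0.088,0.0002,0.0005,0.01,0],[0.088,0.0002,0.0005,0.01,0],[0.088,0.0002,0.0005,0.01,0],[0.088,0.0002,0.0005,0.01,0],[0.088,0,0,0,0]]}}

```text
clock: 7.02
tool_pos: [0.4559, -0.0036, 0.0259]
eef_rot: [-0.492, -0.501, 0.509, -0.498]
contact_force: [-1.8, 0.4, 1.0]
opening: 0.998
```

```bash
python3 -c "
from h import *
look('4',[.44,-.07])"
```

```text
tcp [ 0.4559 -0.0036  0.0259] F [-1.8  0.4  1. ] q6 0.122 z [-0.002 -1.     0.013]
scene [ 0.4461 -0.0636] 247 0.0011
side [ 0.443  -0.0627] 157 0.0019
```

Request:
{"fn": "arm_command", "kwargs": {"plan": [[0.088,0.0002,0.0005,0.012,0],[0.088,0.0002,0.0005,0.012,0],[0.088,0.0002,0.0005,0.012,0],[0.088,0.0002,0.003,0.012,0],[0.088,0.0001,0.006,0.011,0],[0.088,0.0001,0.006,0.011,0],[0.088,0.0001,0.006,0.011,0],[0.088,0.0001,0.006,0.011,0],[0.088,0,0,0,0]]}}

```text
clock: 8.25
tool_pos: [0.4847, -0.096, 0.0252]
eef_rot: [-0.493, -0.501, 0.509, -0.498]
contact_force: [-0.8, 0.1, 0.8]
opening: 0.999
```

```bash
python3 -c "
from h import *
look('5',[.47,-.145])"
```

```text
tcp [ 0.4847 -0.096   0.0252] F [-0.8  0.1  0.8] q6 0.286 z [-0.003 -1.     0.013]
scene [ 0.4864 -0.1465] 278 0.001
side [ 0.4847 -0.1459] 125 0.0027
```

View pics/v5.png

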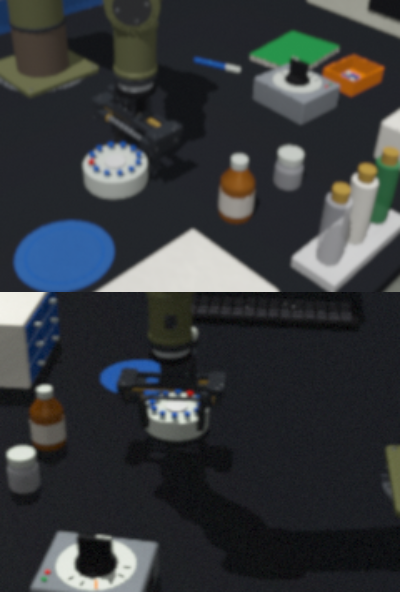

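Request:
{"fn": "arm_command", "kwargs": {"plan": [[0.088,0.0002,0.009,0.015,0],[0.088,0.0002,0.009,0.0165,0],[0.088,0.0002,0.009,0.0165,0],[0.088,0.0002,0.009,0.0165,0],[0.088,0.0002,0.009,0.0165,0],[0.088,0.0002,0.009,0.0165,0],[0.088,0.0002,0.009,0.0165,0],[0.088,0.0002,0.009,0.0165,0],[0.088,0.0002,0.009,0.0165,0],[0.088,0.0001,0.005,0.01,0],[0.088,0,0,0,0]]}}

```text
clock: 9.72
tool_pos: [0.5703, -0.2494, 0.0238]
eef_rot: [-0.493, -0.502, 0.507, -0.498]
contact_force: [-2.3, 2.9, 5.2]
opening: 0.999
```

```bash
python3 -c "
from h import *
look('6',[.573,-.302])"
```

```text
tcp [ 0.5703 -0.2494  0.0238] F [-2.3  2.9  5.2] q6 0.657 z [-0.   -1.    0.01]
scene [ 0.572  -0.2992] 341 0.0009
side [ 0.5706 -0.2994] 107 0.0033
```

View pics/v6.png

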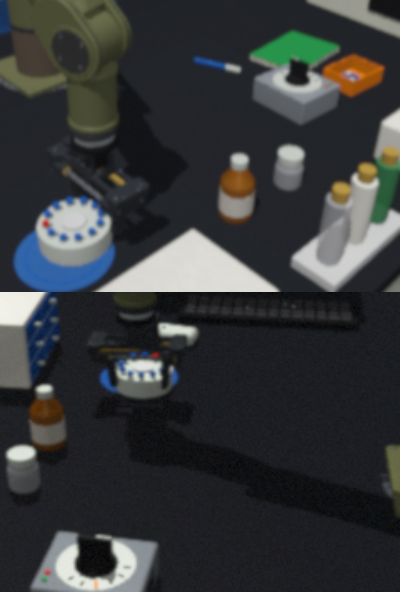

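Request:
{"fn": "arm_command", "kwargs": {"plan": [[0.088,0,0.005,0.01,0],[0.088,0,0.005,0.01,0],[0.088,0,0.003,0.009,0],[0.088,0,0,0,0],[0.088,0,0,-0.02,0],[0.088,0,0,-0.04,0],[0.088,-0.05,0,-0.03,0],[0.088,-0.06,0,0,0],[0.088,-0.06,0,0,0]]}}

```text
clock: 10.95
tool_pos: [0.5863, -0.188, 0.1938]
eef_rot: [-0.492, -0.502, 0.508, -0.498]
contact_force: [0.7, 0.4, -0.7]
opening: 0.999
```

```bash
python3 - <<'E'
from h import *
look('7',[.5845,-.329])
snap('wrist','w7')
W=cloud('w7');X,Y,Z=W[...,0],W[...,1],W[...,2]
im=cv2.imread('pics/w7.png').astype(int)
near=np.hypot(X-.5845,Y+.329)<.1
for z0,z1 in((.034,.046),):
    m=near&(Z>z0)&(Z<z1);print(m.sum(),cv2.minEnclosingCircle(W[m][:,:2].astype(np.float32)))
m=near&(abs(Z)<.008)&(im[...,0]-im[...,2]>60);P=W[m][:,:2];print(len(P),cv2.minEnclosingCircle(P.astype(np.float32)))
E
```

```text
tcp [ 0.5863 -0.188   0.1938] F [ 0.7  0.4 -0.7] q6 0.939 z [ 0.001 -1.     0.013]
scene [ 0.5854 -0.3286] 361 0.0007
side [ 0.5816 -0.3278] 135 0.0024
6402 ((0.5836386680603027, -0.3276050388813019), 0.05986866354942322)
4438 ((0.584725022315979, -0.3312792181968689), 0.08117888122797012)
```

View pics/w7.png

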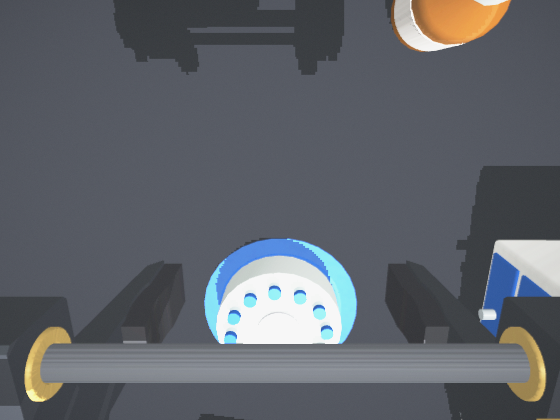

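View pics/v7.png

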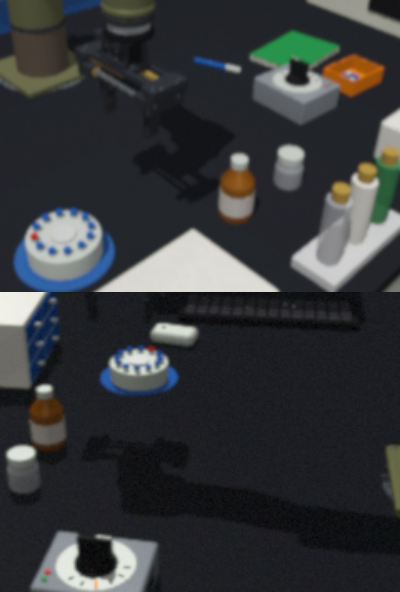

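Step 1 looks met: the tray centre is about 4 mm from the pad centre, the blue rim shows all round, and the bottle, jar and mouse haven't moved. On to the knob.

Request:
{"fn": "arm_command", "kwargs": {"plan": [[0.088,-0.015,-0.0044,-0.03,0],[0.088,-0.015,-0.0044,-0.05,0],[0.088,-0.015,-0.0044,-0.05,0],[0.088,-0.005,-0.0044,-0.05,0],[0.088,0,-0.0044,-0.05,0],[0.088,0,-0.0044,-0.05,0],[0.088,0,-0.0044,-0.05,0],[0.088,0,-0.0044,-0.05,0],[0.088,0,-0.0044,-0.05,0],[0.088,0,-0.0044,-0.05,0],[0.088,0,-0.0044,-0.049,0],[0.088,0,0,0,0]]}}

```text
clock: 12.6
tool_pos: [0.5368, 0.3461, 0.2355]
eef_rot: [-0.49, -0.504, 0.506, -0.499]
contact_force: [-0.1, -0.1, -0.5]
opening: 0.999
```

Request:
{"fn": "arm_command", "kwargs": {"plan": [[0.088,0,0,0,-0.169],[0.088,0,0,0,-0.169],[0.088,0,0,0,-0.169],[0.088,0,0,0,-0.169],[0.088,0,0,0,-0.169],[0.088,0,0,0,-0.169],[0.088,0,0,0,-0.169],[0.088,0,0,0,-0.169],[0.088,0,0,0,-0.169],[0.088,0,0,0,0],[0.088,0,0,0,0]]}}

```text
clock: 13.98
tool_pos: [0.5397, 0.3406, 0.2365]
eef_rot: [0.014, 0.713, -0.024, 0.7]
contact_force: [-0.1, 0.1, -0.4]
opening: 0.998
```

```bash
python3 - <<'E'
from h import *
s=r.get_state();print(s['q'].round(3),s['tool_pos'],R.from_quat(s['eef_rot']).as_matrix().round(3))
snap('wrist','w8')
W=cloud('w8');X,Y,Z=W[...,0],W[...,1],W[...,2]
on=(np.hypot(X-.538,Y-.341)<.13)
for z0,z1 in((.1,.118),(.054,.064)):
    m=on&(Z>z0)&(Z<z1);print(m.sum(),cv2.minAreaRect(W[m][:,:2].astype(np.float32)))
E
```

```text
[-0.162  0.881 -0.986  1.478  0.747  1.215  0.26 ] [0.53972788 0.34064755 0.23650598] [[-0.019  0.054  0.998]
 [-0.013  0.998 -0.054]
 [-1.    -0.014 -0.018]]
1150 ((0.5366039276123047, 0.3406454622745514), (0.013678409159183502, 0.04828553646802902), 86.9262924194336)
20165 ((0.536767303943634, 0.3403517007827759), (0.13006830215454102, 0.14870990812778473), 86.43400573730469)
```

View pics/w8.png

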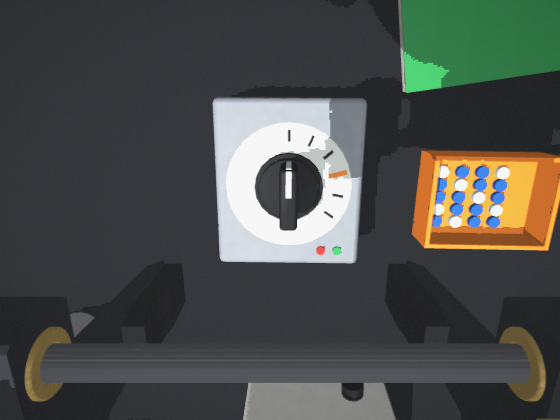

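The wrist picture shows the knob at (288,195) with its pointer at home and the orange mark at (338,174). The measured knob centre is (0.5366, 0.3405) with a yaw of about -3.1 deg, and the jaws are aligned with it. I'll descend and grip.

Request:
{"fn": "arm_command", "kwargs": {"plan": [[0.088,0.04,0.002,0,0],[0.088,0.04,0,0,0],[0.088,0.03,0,0,0],[0.088,0.025,0,0,0],[0.088,0.015,0,0,0],[0.088,0.007,0,0,0],[0.088,0,0,0,0]]}}

```text
clock: 14.9
tool_pos: [0.5368, 0.3423, 0.0807]
eef_rot: [0.014, 0.713, -0.022, 0.701]
contact_force: [1.0, 0.2, 1.0]
opening: 0.997
```

```bash
python3 - <<'E'
from h import *
s=r.get_state();print(s['q'].round(3),s['tool_pos'],s['contact_force'],s['moment'],R.from_quat(s['eef_rot']).as_matrix().round(3))
snap('wrist','w9')
E
```

```text
[-0.206  1.059 -0.871  1.598  0.933  0.972  0.119] [0.53682186 0.34225812 0.08066707] [0.97039672 0.24882816 1.02036799] [-0.02930801 -0.04645911 -0.03061399] [[-0.018  0.05   0.999]
 [-0.011  0.999 -0.05 ]
 [-1.    -0.012 -0.018]]
```

View pics/w9.png

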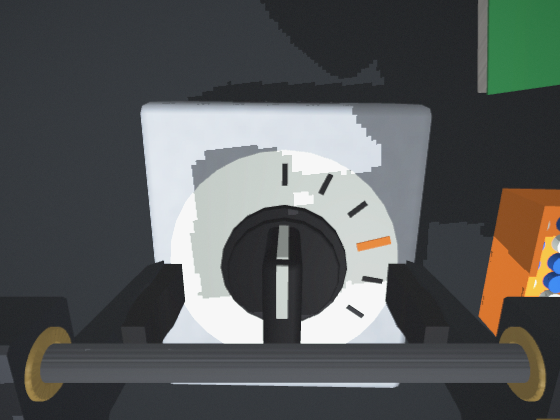

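Request:
{"fn": "arm_command", "kwargs": {"plan": [[0.088,0.001,-0.0015,0,0],[0.01,0,0,0,0],[0.005,0,0,0,0],[0.005,0,0,0,0],[0.005,0,0,0,0],[0.005,0,0,0,0],[0.005,0,0,0,0],[0.005,0,0,0,0]], "force": 40}}

```text
clock: 15.95
tool_pos: [0.5366, 0.3405, 0.0794]
eef_rot: [0.014, 0.713, -0.022, 0.7]
contact_force: [0.2, -0.2, 0.2]
opening: 0.231
```

```bash
cat >>h.py <<'E'
def st():
    s=r.get_state();M=R.from_quat(s['eef_rot']).as_matrix();print('t',round(s['clock'],2),'tcp',s['tool_pos'].round(4),'F',s['contact_force'].round(1),'M',s['moment'].round(3),'op',round(s['opening']*.088,4),'yang',np.degrees(np.arctan2(M[1,1],M[0,1])).round(2),'q',s['q'].round(2))
E
python3 -c "
from h import *
st()"
```

```text
t 15.95 tcp [0.5366 0.3405 0.0794] F [ 0.2 -0.2  0.2] M [ 0.008 -0.022  0.027] op 0.0203 yang 87.13 q [-0.2   1.06 -0.87  1.6   0.94  0.97  0.12]
```

Request:
{"fn": "arm_command", "kwargs": {"plan": [[0.005,0,0,0,0],[0.005,0,0,0,0],[0.005,0,0,0,0],[0.005,0,0,0,0]]}}

```text
clock: 16.45
tool_pos: [0.5366, 0.3414, 0.0795]
eef_rot: [0.014, 0.713, -0.021, 0.7]
contact_force: [0.0, 5.0, -3.8]
opening: 0.155
```

```bash
python3 -c "
from h import *
st()"
```

```text
t 16.45 tcp [0.5366 0.3414 0.0795] F [ 0.   5.  -3.8] M [ 0.945 -0.216 -0.227] op 0.0137 yang 87.14 q [-0.2   1.06 -0.87  1.6   0.94  0.97  0.12]
```

Request:
{"fn": "arm_command", "kwargs": {"plan": [[0.005,0,0.0007,0,0],[0.005,0,0,0,0.08],[0.005,0,0,0,0.08],[0.005,0,0,0,0.08],[0.005,0,0,0,0.08],[0.005,0,0,0,0.08],[0.005,0,0,0,0]]}}

```text
clock: 17.32
tool_pos: [0.5367, 0.3416, 0.0795]
eef_rot: [0.152, 0.695, -0.162, 0.684]
contact_force: [2.0, 4.4, -3.8]
opening: 0.156
```

```bash
python3 -c "
from h import *
st()"
```

```text
t 17.32 tcp [0.5367 0.3416 0.0795] F [ 2.   4.4 -3.8] M [ 1.027 -0.215 -0.017] op 0.0137 yang 64.29 q [-0.24  1.03 -0.79  1.6   0.87  0.91 -0.24]
```

Request:
{"fn": "arm_command", "kwargs": {"plan": [[0.005,0,0,0,0.08],[0.005,0,0,0,0.08],[0.005,0,0,0,0.08],[0.005,0,0,0,0.08],[0.005,0,0,0,0.08],[0.005,0,0,0,0.08],[0.005,0,0,0,0.08],[0.005,0,0,0,0.08],[0.005,0,0,0,0]]}}

```text
clock: 18.45
tool_pos: [0.5369, 0.3418, 0.0795]
eef_rot: [0.36, 0.609, -0.372, 0.602]
contact_force: [1.0, 5.1, -4.6]
opening: 0.157
```

```bash
python3 - <<'E'
from h import *
st();snap('wrist','w10')
E
```

```text
t 18.45 tcp [0.5369 0.3418 0.0795] F [ 1.   5.1 -4.6] M [ 1.26  -0.529 -0.012] op 0.0138 yang 27.68 q [-0.31  0.99 -0.64  1.61  0.74  0.83 -0.78]
```

View pics/w10.png

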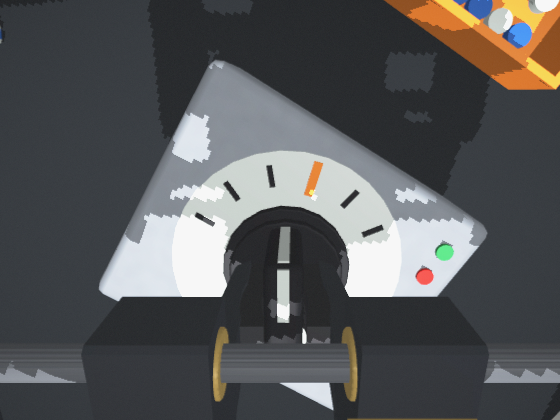

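Request:
{"fn": "arm_command", "kwargs": {"plan": [[0.005,0,0,0,0.07],[0.005,0,0,0,0.07],[0.005,0,0,0,0.06],[0.005,0,0,0,0.06],[0.005,0,0,0,0],[0.005,0,0,0,0]]}}

```text
clock: 19.25
tool_pos: [0.537, 0.3419, 0.0795]
eef_rot: [0.435, 0.555, -0.448, 0.55]
contact_force: [2.8, 4.6, -4.9]
opening: 0.156
```

```bash
python3 - <<'E'
from h import *
st();snap('wrist','w11');look('11',[.5845,-.329])
E
```

```text
t 19.25 tcp [0.537  0.3419 0.0795] F [ 2.8  4.6 -4.9] M [ 1.421 -0.652 -0.017] op 0.0138 yang 12.77 q [-0.33  0.97 -0.58  1.61  0.68  0.79 -0.99]
tcp [0.537  0.3419 0.0795] F [ 2.5  5.  -5.7] q6 0.794 z [ 0.221 -0.975  0.006]
scene [ 0.5853 -0.3285] 345 0.0007
side [ 0.5849 -0.3286] 91 0.0035
```

View pics/w11.png

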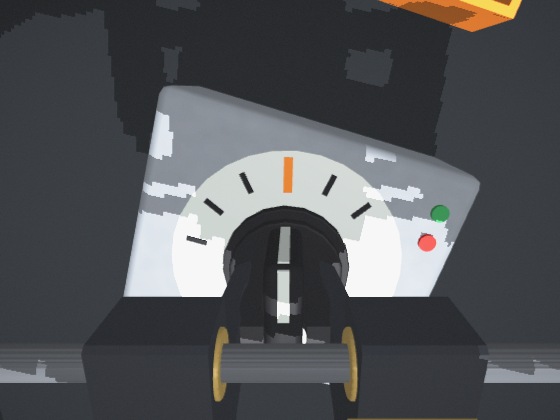

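View pics/scene11.png

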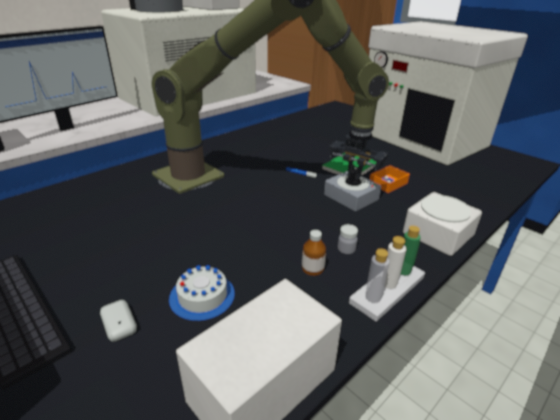

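The pointer (column 284) lines up with the orange mark (column 288), at a turn of 74.4 deg. The tray is on the pad and the bystanders haven't moved. I'll hold briefly, check the state once more and hand in.

Request:
{"fn": "arm_command", "kwargs": {"plan": [[0.005,0,0,0,0],[0.005,0,0,0,0],[0.005,0,0,0,0],[0.005,0,0,0,0]]}}

```text
clock: 19.9
tool_pos: [0.537, 0.3419, 0.0795]
eef_rot: [0.435, 0.555, -0.448, 0.55]
contact_force: [3.0, 4.4, -5.0]
opening: 0.156
```

```bash
python3 - <<'E'
from h import *
st();print(r.finish_job())
E
```

```text
t 19.9 tcp [0.537  0.3419 0.0795] F [ 3.   4.4 -5. ] M [ 1.331 -0.672  0.062] op 0.0137 yang 12.76 q [-0.33  0.97 -0.58  1.61  0.68  0.79 -0.99]
the job is handed in; nothing more can be done
None
```

The tray is on the scan pad and the knob is still gripped at its third stop. I handed the job in at about 20 s; it gave no verdict.

- **Tray:** I slid it along the bench between the parted fingertips. Its centre came within about 4 mm of the pad's, against the 20 mm allowed. A later look from the scene and side cameras, while I was gripping the knob, showed it had not moved.
- **Knob:** I gripped the bar across its thickness at 40 N and turned it clockwise 74.4° (1.298 rad; the third stop is 1.309). The wrist picture showed the pointer on the orange mark. The finger opening of 13.7 mm on the 14 mm bar showed the grip still held just before hand-in.
- **Bystanders:** none looked moved in the last scene picture; I did not measure their positions again.

- **Changed push:** The arm could not get low enough to start the push straight behind the tray, because joint 6 reached its lower limit. I started with one finger from further out and let the tray settle into the cradle.
- **Clicks not felt:** I counted the clicks by turned angle and dial marks, because the moment reading was too noisy to show them.
- **Camera disagreement:** The side camera differed from the other cameras by 2 to 5 mm in places, within what the job allowed.

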